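# Turn the parts carrier round on the inspection stand and lock it

### The job

The row of slim pins on the aluminium carrier has been inspected. Turn the carrier end for end on the sloping blue tray so that the row of round caps is at the bottom, push it gently but fully home under the two lips at the lower end, and then secure it by turning the steel turnbutton over its upper rail until it meets its stop. Leave the dish, bottle and brush alone.

Things in the scene. Friction and masses are not known exactly. Their poses are not given: they have to be found in the camera images.
- tray: Fixed blue tray, its face sloping 30 degrees down towards the robot. Origin on the face, where the carrier's underside centre lies when fully home. x up the slope, y across, z square out of the face. Face 124 mm wide, x -96 to 140 mm. Side walls 14 mm high, inner faces at y = +-55 mm, x -90 to 60 mm. Stop bar across the lower end, 17.5 mm high, upper face at x = -75 mm.
- lips (a point): Midway between the undersides of the upper edges of two steel lips on the stop bar; orientation as the tray. Lips 26 mm wide at y = +-36 mm, 6 mm thick, underside 11.5 mm over the tray's face, overhanging the bar by 12 mm (to tray x = -63 mm). The carrier's 8 mm end rail slides under them.
- carrier: Loose aluminium carrier, about 0.4 kg, 150 (x) by 100 mm (y), lying in the tray, pins at the lower end under the lips. Origin: underside centre; x to the end with round caps, z out of the top. End rails (outer 22 mm) 8 mm thick, middle 16 mm. Slide it 14 mm or more up the slope to clear the lips (27 mm is free), then lift. If left 5 mm short of home, the turnbutton jams on its thick middle.
- fin_top (a point): Middle of the top of the carrier's grip fin, 58 mm over the carrier's underside centre, axes as the carrier's. The fin is 50 mm long (x), 14 mm thick (y) and stands 42 mm high on the 16 mm thick middle.
- caps_end (a point): Middle of the carrier's end edge on its underside, at the end with the row of four round caps (20 mm diameter, 37 mm in from this edge, tops 26 mm over the underside).
- pins_end (a point): Middle of the carrier's end edge on its underside, at the end with the row of seven slim pins (6 mm diameter, 37 mm in from this edge, tops 26 mm over the underside).
- pivot (a point): Point on the turnbutton's axis, 18.5 mm over the tray's face, 116 mm up the slope from the tray's origin. The axis is square to the tray; orientation as the tray.
- button_tip (a point): Free end of the turnbutton's bar, 58 mm from the axis, middle of its top face, 18.5 mm over the tray's face. The bar is 18 mm wide and 8 mm thick, with a round head of 14 mm radius at the axis.
- button_fin (a point): Middle of the top of the turnbutton's grip fin, 48.5 mm over the tray's face. The fin stands along the bar: 14 mm thick, 30 mm high, 60 mm long, from 13 mm behind the axis to 47 mm towards the tip. Site x points from the tip to the axis.
- turnbutton (a joint): Angle (rad) of the steel turnbutton near the tray's upper end. 0 = closed against its stop, bar straight down the slope over the carrier's upper rail. Grows anticlockwise seen facing the tray from above: at 1.57 the tip points to the tray's -y. Limit 2.7. Starts open, 1.6 to 2.5; stiff (about 0.15 N m), stays where left.
- dish: Loose steel bowl, 90 mm across, 30 mm high, beside the stand. Bystander. Origin: centre of its underside.
- bottle: Loose white bottle, 56 mm across, 140 mm high, beside the stand. Bystander. Origin: centre of its underside.
- brush: Loose brush, 160 mm long, lying beside the stand. Bystander. Origin: its underside, x along its length.

How it is judged:
By the outcome, as a careful person would: the job done as asked, in the order asked, and still so for the second after the job is handed in, with the robot touching nothing.
It also fails if it takes over 67 s, if anything falls off the work surface, if the arm or the gripper's body presses on something with over 40 N, if the wrist force passes 120 N, or if a joint passes its speed limit or range.

### The arm

A 7-joint arm with a two-finger parallel gripper is mounted at the origin on the work surface. World frame = base frame: x ahead of the robot, y to its left, z up, the work surface at z = 0. Lengths are in m, angles in rad, forces in N, time in s.
With the tool pointing down it reaches from about 0.4 to 0.75 m from the base axis. Payload 19.5 kg.
Tool frame: the origin (TCP) lies at the very end of the fingers, on their centre line; the grasp point (between the pads) lies 19 mm behind it; z points along the fingers, y is the line along which they close (so a half turn about z gives the same grasp; the last joint's range is limited). The gripper opens to 85 mm and grips with 20 to 120 N. Pads are 22 mm wide; open, the fingers measure 114 mm over their backs; the gripper's body (76 mm by 85 mm) begins 54 mm behind the grasp point. The pads swing forward as they close: fully open they stand 13 mm farther back than shut.
Start: joints at [1.177, 0.707, -0.028, 1.485, 0.022, 0.951, -0.075], TCP at [0.198, -0.54, 0.231] pointing down, gripper open.
Joint ranges: [-2.71, 2.71], [-0.32, 2.16], [-1.57, 1.52], [0, 2.45], [-1.46, 4.6], [0, 2.02], [-2.83, 2.83]. Speed limits (rad/s): [1.89, 1.89, 2.57, 2.57, 3.01, 3.01, 3.01].

### API

Orientations are given as a unit quaternion [w, x, y, z].
In Python, from workcell import r, hand, get_state, optics, order, spotter gives the robot as it stands. Calls block until the motion is done:
- r.move_to(position, orientation): joint-space move of the TCP to a pose.
- r.move_straight(position, speed=0.15, rot=None): straight line of the TCP; rot=None keeps the orientation; speed is the mean speed in m/s.
- r.movej(angles): joint-space move.
- hand.ungrasp() and hand.close(f_grip=None): open the fingers fully, or close them until they stop; f_grip is the grip in N (None keeps the last).
- r.dwell(seconds).
- r.ik(position, orientation): joint angles nearest the present ones, or None.
- get_state(): the state.
- optics.get_image(name): name is "scene" or "side" or "wrist"; returns the picture (480x640x3 uint8, red, green, blue); there is no depth.
- optics.camera_params(name): a dict with "fovy" (degrees; the focal length in pixels is half the picture's height over the tangent of half this angle, whatever the lens; pixels are square), "cx", "cy" (the principal point, pixels), "rvec" (rotation vector, rad) and "tvec" (3), from world to camera coordinates, as OpenCV has them; the wrist camera has in their place "T_tool_cam" (4x4, takes a point from camera to tool coordinates, whose origin is the TCP and whose axes are the flange's). Camera axes: x right, y down, z forward; pixel columns grow to the right and rows downward; lengths in m; the calibration is good to about 2 mm. The wrist camera is an equidistant fisheye: a pixel r from the principal point sees the ray r / f radians off the axis. A picture is of the moment at which its call begins: read the wrist's pose just before it. camera_params takes no time and is no camera call.
A pose or a line that the arm cannot do raises r.MotionError and nothing moves.
- order.close_job(): hands the job in; it is judged then, once.
Trained networks look in the newest picture that a camera, given by its name, has taken for a name from the list of things; names that differ only in an ending like _2 or _b are one class to them, and where a whole thing is asked for, a point or a joint stands for the part that bears it (a point fixed in the world has none). Each returns a list of dicts, best first, with "confidence" (0 to 1); they miss things now and then, are a little off and sometimes report something else, mostly with a low value. They report only what shows in the picture. A call takes as long as a camera call.
- spotter.outline_of(thing, camera): "pixels" (480x640 bool, what is visible of it) and "rect" ([centre column, centre row, width, height] in pixels, round what is visible of it).
The state is a dict: "clock": time; "qpos": joint angles; "dq": joint speeds; "joint_torque": joint torques, N m; "ee_pos": TCP position; "tcp_rot": TCP orientation; "force": force on the tool from outside, world axes, zero at the start; "moment": the same for the moment, N m; "opening": opening from 0.0 (shut) to 1.0 (fully open); "gripper_force": force on a finger pad.
Only numpy, scipy, OpenCV 4.12 (cv2) and the standard library are available. Lean on these libraries where they do the work, as an engineer would, in place of code of your own. Each camera call takes 0.05 s, during which the arm holds its last target. There are 200 camera calls.

## Working session

There is one attempt and no reset: what is moved stays moved. The work goes in short steps, each a Python script; the robot and the scene stay as the last script left them, time stands still between calls to the robot, and variables do not carry over. Pictures are saved under pics/ and viewed, at most 10 in all, crops included, and the job is handed in when it is done.

```bash
ls; mkdir -p pics; python3 - <<'E'
from workcell import *
import cv2,numpy as np
for n in ["scene","side"]:
    im=optics.get_image(n); cv2.imwrite(f"pics/{n}0.png",im[:,:,::-1]); print(n,optics.camera_params(n))
    for t in ["tray","carrier","turnbutton","dish","bottle","brush"]:
        o=spotter.outline_of(t,n); print(t,[(round(a["confidence"],2),np.round(a["rect"],1).tolist()) for a in o[:2]])
print(optics.camera_params("wrist"))
print(get_state())
E
```

```text
pics
scene {'fovy': 49.11726878777161, 'cx': 320.8355856463613, 'cy': 235.15446563569745, 'rvec': array([ 2.0983354 ,  0.93264022, -0.41732243]), 'tvec': array([-0.42530437, -0.10733615,  1.3728197 ])}
tray [(0.57, [346.5, 241.2, 128.3, 53.9])]
carrier [(0.74, [336.6, 236.6, 71.6, 37.9])]
turnbutton [(0.67, [376.4, 234.9, 24.5, 38.0])]
dish [(0.54, [395.8, 237.9, 25.4, 22.1])]
bottle [(0.95, [300.4, 342.7, 34.8, 74.8])]
brush []
side {'fovy': 57.873153669473936, 'cx': 320.93137435301816, 'cy': 234.6251881509552, 'rvec': array([ 0.18186662, -2.83549691,  1.24031528]), 'tvec': array([0.56910436, 0.12093457, 1.0682095 ])}
tray [(0.84, [315.2, 248.8, 109.3, 83.4])]
carrier [(0.88, [320.5, 253.5, 61.2, 51.8])]
turnbutton [(0.74, [275.3, 222.8, 31.4, 32.3])]
dish [(0.96, [323.7, 358.6, 42.4, 40.2])]
bottle [(0.88, [294.2, 210.8, 22.1, 30.3]), (0.58, [312.0, 247.2, 100.4, 82.1])]
brush []
{'fovy': 65.70646984690485, 'cx': 320.9794972490482, 'cy': 245.23949303256123, 'T_tool_cam': array([[ 6.48378513e-04, -9.63296035e-01, -2.68440549e-01,
         6.86658746e-02],
       [ 9.99999730e-01,  5
[... 235 characters left out ...]
ck': 0.7, 'qpos': array([ 1.17729827,  0.70651107, -0.0276012 ,  1.484606  ,  0.02202888,
        0.95087903, -0.07547455]), 'dq': array([ 0.00012615, -0.0018031 ,  0.00013549, -0.00111734,  0.00030052,
        0.00019584,  0.00033513]), 'joint_torque': array([-5.77100855e-04, -8.82878208e+01,  1.23440389e+00, -2.36358726e+01,
        1.72060513e-02,  1.90397506e-03, -1.81244263e-05]), 'ee_pos': array([ 0.19812588, -0.53976364,  0.23126021]), 'tcp_rot': array([-4.73887565e-05,  9.84567574e-01,  1.75004826e-01, -1.79351122e-05]), 'force': array([-0.20910651,  0.21196837, -0.35177502]), 'moment': array([ 0.01559598,  0.01143976, -0.0432288 ]), 'gripper_force': 0.0, 'opening': 1.00307058377143}
```

```bash
python3 - <<'E'
import cv2,numpy as np
a=cv2.imread("pics/scene0.png");b=cv2.imread("pics/side0.png")
c=np.vstack([cv2.resize(a[190:290,250:430],(800,444),interpolation=cv2.INTER_CUBIC)]);cv2.imwrite("pics/c1.png",c)
c=cv2.resize(b[190:310,240:400],(800,600),interpolation=cv2.INTER_CUBIC);cv2.imwrite("pics/c2.png",c)
cv2.imwrite("pics/ab.png",cv2.resize(np.hstack([a,b]),(800,300)))
E
```

```text
(no output)
```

View pics/c1.png

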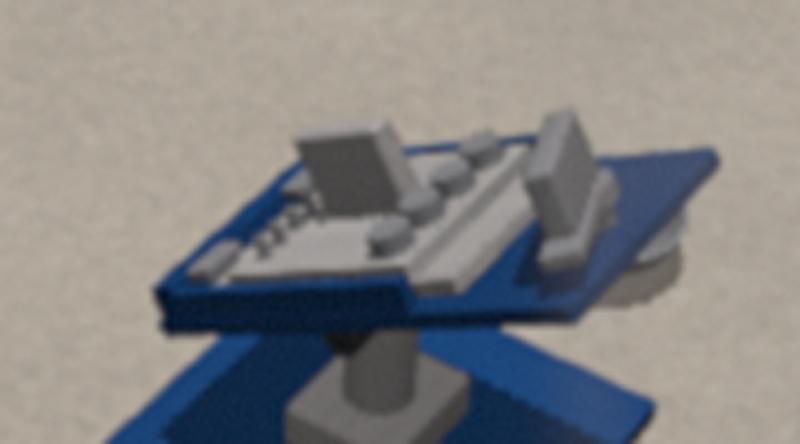

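View pics/c2.png

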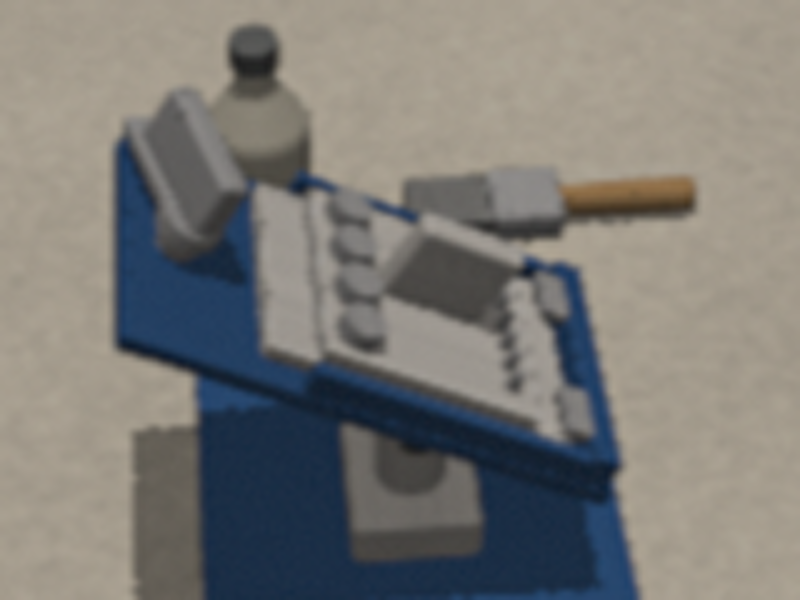

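View pics/ab.png

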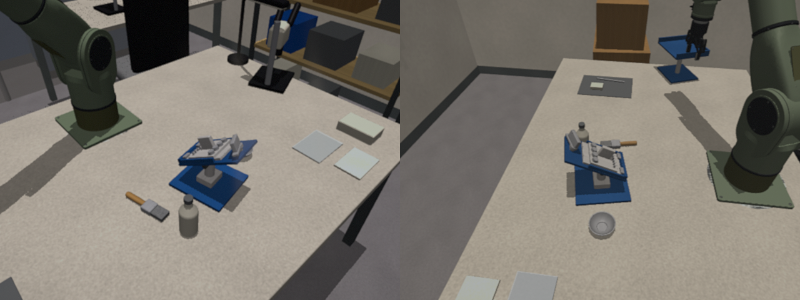

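```bash
cat > h.py <<'E'
import numpy as np,cv2
from scipy.optimize import least_squares
from scipy.spatial.transform import Rotation as R
from workcell import *
def Rt(yaw,pitch=30): # tray axes: x up the slope away from robot
    return R.from_euler('z',yaw).as_matrix()@R.from_euler('y',-pitch,degrees=True).as_matrix()
def proj(n,P,tool=None,cp=None):
    cp=cp or optics.camera_params(n); P=np.atleast_2d(P)
    f=240/np.tan(np.radians(cp["fovy"])/2)
    if n=="wrist":
        T=tool@cp["T_tool_cam"]; p=(P-T[:3,3])@T[:3,:3]
        rr=np.hypot(p[:,0],p[:,1]); th=np.arctan2(rr,p[:,2]); k=f*th/np.maximum(rr,1e-9)
        return np.c_[cp["cx"]+k*p[:,0],cp["cy"]+k*p[:,1]]
    p=P@cv2.Rodrigues(cp["rvec"])[0].T+cp["tvec"]
    return np.c_[cp["cx"]+f*p[:,0]/p[:,2],cp["cy"]+f*p[:,1]/p[:,2]]
def toolT(s=None):
    s=s or get_state(); T=np.eye(4); T[:3,:3]=R.from_quat(s["tcp_rot"],scalar_first=True).as_matrix(); T[:3,3]=s["ee_pos"]; return T
def quat(M): return R.from_matrix(M).as_quat(scalar_first=True)
E
python3 - <<'E'
from h import *
for n in ["scene","side"]:
    c=optics.camera_params(n); print(n,-cv2.Rodrigues(c["rvec"])[0].T@c["tvec"])
S=lambda u,v:(250+u/4.444,190+v/4.444)
D=lambda u,v:(240+u/5,190+v/5)
# side: camera on +y? decide by trying both signs
for s in (1,-1):
    sc=[((140,s*62,0),S(717,150)),((140,-s*62,0),S(578,320)),((75,-s*50,8),S(452,282))]
    for t in (1,-1):
        sd=[((140,t*62,0),D(118,138)),((140,-t*62,0),D(118,343)),((75,t*50,8),D(258,183)),((75,-t*50,8),D(262,352))]
        def res(p):
            M=Rt(p[3]);o=[]
            for n,L in (("scene",sc),("side",sd)):
                P=np.array([l[0] for l in L])/1000@M.T+p[:3]
                o.append((proj(n,P)-[l[1] for l in L]).ravel())
            return np.concatenate(o)
        r_=least_squares(res,[.55,0,.2,0]); print(s,t,r_.x,r_.cost,np.round(r_.fun,1))
E
```

```text
scene [ 1.10850858 -0.45795059  0.79907996]
side [0.4851682  0.76785245 0.80906793]
1 1 [0.56444675 0.09291023 0.12610224 0.29548126] 2768.971335421229 [ -2.3   0.3   0.1   0.6  -0.4   3.9   1.7  38.9  -2.8 -42.4   3.7  31.1
  -2.9 -34.7]
1 -1 [0.56177953 0.10381176 0.12598592 0.23034244] 4.866709391289799 [ 0.6  0.3 -1.  -1.3  0.2  1.  -1.  -0.5 -0.5 -0.6 -0.4  1.2  1.5  0.1]
-1 1 [0.75016409 0.11062956 0.11887708 2.96327299] 2844.1387044085905 [ -9.2  -3.  -31.8 -19.2  20.9  17.1  32.9   5.   11.6   3.5 -22.3   2.6
 -41.6  -0.2]
-1 -1 [0.58334145 0.05217513 0.11007812 0.69564245] 2566.8170748707407 [-19.1  47.5  14.  -35.4   9.3 -15.6 -11.5   7.5  15.9   1.2 -11.9   0.5
  10.1  -6.6]
```

```bash
python3 - <<'E'
from h import *
p0=np.array([.5618,.1038,.126]); M=Rt(.23)
for s in (1,-1):
    # tool z=-tz, tool y = s*ty, tool x = y×z
    T=np.c_[np.cross(s*M[:,1],-M[:,2]),s*M[:,1],-M[:,2]]
    for loc in [(0,0,.026),(.02,0,.12),(-.03,0,.2),(.03,0,.2),(0.05,0.03,.23),(.116,0,.03),(.096,0,.03)]:
        q=r.ik(p0+M@loc,quat(T)); print(s,loc,None if q is None else np.round(q,2))
E
```

```text
1 (0, 0, 0.026) [ 0.39  1.07 -1.35  2.2   1.85  1.12 -0.14]
1 (0.02, 0, 0.12) [ 0.46  0.8  -1.35  2.18  1.6   0.92 -0.02]
1 (-0.03, 0, 0.2) [ 0.56  0.54 -1.34  2.34  1.5   0.7  -0.06]
1 (0.03, 0, 0.2) [ 0.05  0.33 -0.41  2.15  0.82  0.24  0.73]
1 (0.05, 0.03, 0.23) [ 0.24  0.32 -0.8   2.06  0.85  0.47  0.63]
1 (0.116, 0, 0.03) [-0.15  0.69 -0.16  1.83  0.83  0.15  0.76]
1 (0.096, 0, 0.03) [-0.22  0.69 -0.04  1.9   0.77  0.04  0.8 ]
-1 (0, 0, 0.026) [ 0.02  0.76 -0.47  2.21  2.34  0.45  2.4 ]
-1 (0.02, 0, 0.12) [-0.08  0.5  -0.25  2.2   2.06  0.16  2.64]
-1 (-0.03, 0, 0.2) [-0.22  0.31 -0.03  2.36  2.74  0.05  1.95]
-1 (0.03, 0, 0.2) [-0.24  0.31 -0.01  2.15  0.07  0.15 -1.66]
-1 (0.05, 0.03, 0.23) [-0.16  0.26 -0.23  2.07  0.41  0.32 -2.06]
-1 (0.116, 0, 0.03) [-0.3   0.7   0.11  1.83 -0.64  0.11 -0.96]
-1 (0.096, 0, 0.03) [-0.26  0.69  0.04  1.9  -0.71  0.04 -0.88]
```

```bash
python3 - <<'E'
from h import *
p0=np.array([.5618,.1038,.126]); M=Rt(.23)
r.move_straight([0.198,-.54,.38],speed=.3)
s=-1;T=np.c_[np.cross(s*M[:,1],-M[:,2]),s*M[:,1],-M[:,2]]
for loc in [(0,0,.026),(0,0,.06),(0,0,.1),(.02,0,.1),(0,0,.15),(.03,.02,.15),(0,0,.2)]:
    q=r.ik(p0+M@loc,quat(T)); print(loc,None if q is None else np.round(q,2))
print(get_state()["clock"],get_state()["qpos"])
E
```

```text
(0, 0, 0.026) [ 0.02  0.76 -0.47  2.21  2.34  0.45  2.4 ]
(0, 0, 0.06) [ 0.03  0.68 -0.47  2.24  2.27  0.4   2.45]
(0, 0, 0.1) [-0.09  0.56 -0.25  2.26  2.48  0.24  2.22]
(0.02, 0, 0.1) [-0.09  0.55 -0.25  2.19  2.24  0.19  2.47]
(0, 0, 0.15) [-0.08  0.44 -0.25  2.27  2.1   0.15  2.59]
(0.03, 0.02, 0.15) [-0.35  0.43  0.08  2.17 -0.17  0.02 -1.46]
(0, 0, 0.2) [-0.26  0.31  0.02  2.26 -0.02  0.05 -1.57]
1.3417 [ 1.17293337  0.58984073 -0.01966349  1.17772026  0.01113787  1.37426862
 -0.06458761]
```

```bash
python3 - <<'E'
from h import *
import pickle
p0=np.array([.5618,.1038,.126]); M=Rt(.23)
s=-1;T=np.c_[np.cross(s*M[:,1],-M[:,2]),s*M[:,1],-M[:,2]]
q=r.ik(p0+M@[0,0,.15],quat(T)); print(q); r.movej(q); r.dwell(.2)
V=[]
def shot(k):
    t=toolT(); im=optics.get_image("wrist"); cv2.imwrite(f"pics/w{k}.png",im[:,:,::-1])
    d={n:[(o["confidence"],o["rect"],o["pixels"]) for o in spotter.outline_of(n,"wrist")[:1]] for n in ["carrier","turnbutton","fin_top","tray"]}
    print({n:[(round(a[0],2),np.round(a[1])) for a in v] for n,v in d.items()}); V.append((t,d))
shot(1)
r.move_straight(p0+M@[.03,-.035,.13],speed=.15); r.dwell(.2); shot(2)
pickle.dump(V,open("v.pkl","wb")); print(get_state()["clock"],get_state()["qpos"],get_state()["force"])
E
```

```text
[-0.07939379  0.43512201 -0.25095894  2.26859094  2.10266719  0.15060069
  2.58999786]
{'carrier': [(0.74, array([322., 225., 135., 185.]))], 'turnbutton': [(0.57, array([347.,  71.,  98.,  58.]))], 'fin_top': [(0.95, array([323., 223., 132., 181.]))], 'tray': [(0.71, array([322., 190., 168., 301.]))]}
{'carrier': [(0.56, array([274., 267., 143., 187.]))], 'turnbutton': [(0.62, array([296., 106., 114.,  68.]))], 'fin_top': [(0.61, array([276., 266., 142., 192.]))], 'tray': [(0.58, array([272., 230., 175., 310.]))]}
5.2 [-0.07269264  0.47972887 -0.1207158   2.15540465  2.1048466   0.02678007
  2.67865043] [-0.30459541 -1.01830843  0.13085978]
```

View pics/w1.png

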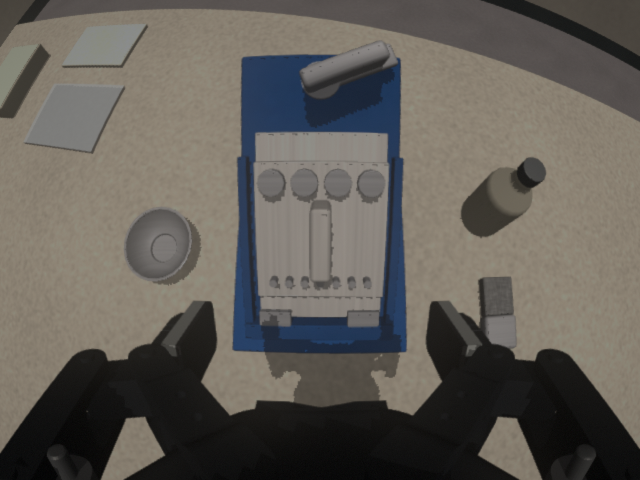

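View pics/w2.png

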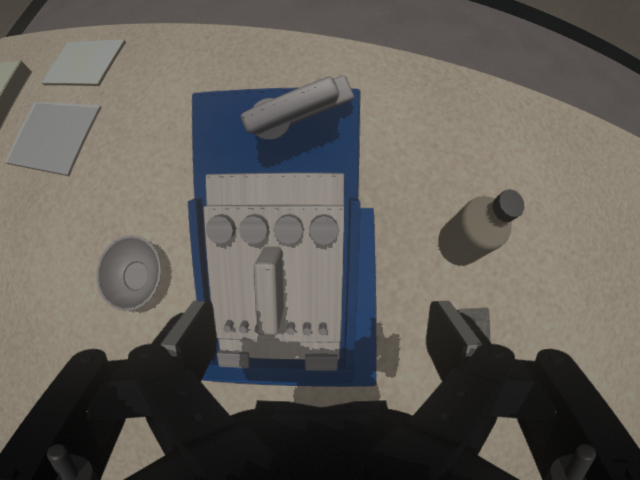

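```bash
cat > fit.py <<'E'
from h import *
import pickle
V=pickle.load(open("v.pkl","rb")); cp=optics.camera_params("wrist")
tr=[(140,62,0),(140,-62,0),(-63,49,17.5),(-63,23,17.5),(-63,-23,17.5),(-63,-49,17.5)]
ca=[(75,50,8),(75,-50,8),(53,50,16),(53,-50,16)]
t1=[(243,57),(399,56),(261,310),(292,310),(347,311),(380,311)]; c1=[(256,134),(388,133),(254,163),(389,163)]
t2=[(193,93),(361,89),(217,353),(249,353),(306,355),(338,354)]; c2=[(207,175),(344,174),(204,206),(345,206)]
def W(p,L): return np.array(L)/1000@Rt(p[3],p[4]).T+p[:3]
def C(p,L): # carrier in tray: dx,dy,dyaw
    a=R.from_euler('z',p[7]).as_matrix(); return W(p,(np.array(L)@a.T)+np.array([p[5],p[6],0])*1000)
def res(p):
    o=[(proj("wrist",W(p,tr),V[0][0],cp)-t1),(proj("wrist",W(p,tr),V[1][0],cp)-t2),(proj("wrist",C(p,ca),V[0][0],cp)-c1),(proj("wrist",C(p,ca),V[1][0],cp)-c2)]
    return np.r_[np.concatenate(o).ravel(),(p[4]-30)/.3]
s=least_squares(res,[.56,.1,.126,.23,30,0,0,0],loss="soft_l1")
E
python3 - <<'E'
from fit import *
p=s.x; print(np.round(p,4),s.cost); print(np.round(res(p)[:-1].reshape(-1,2),1).tolist())
out=[]
bx=[(x,y,58) for x,y in((25,7),(25,-7),(-25,-7),(-25,7))]
for k in (0,1):
    im=cv2.imread(f"pics/w{k+1}.png"); x0,y0=[(225,40),(175,70)][k]
    b=cv2.resize(im[y0:y0+300,x0:x0+200],(400,600),interpolation=cv2.INTER_CUBIC)
    for L,f,c in ((bx,C,(0,0,255)),([(53,50,16),(53,-50,16),(-53,-50,16),(-53,50,16)],C,(0,255,0)),(tr[:2]+[(-96,-62,0),(-96,62,0)],W,(0,255,255)),(tr[2:],W,(255,0,255)),([(116,0,18.5),(116,0,18.5)],W,(0,0,255))):
        u=(proj("wrist",f(p,L),V[k][0],cp)-[x0,y0]+.5)*2
        cv2.polylines(b,[(u*8).astype(int)],True,c,1,cv2.LINE_AA,3)
    out.append(b)
cv2.imwrite("pics/ov.png",np.hstack(out))
E
```

```text
[ 5.61000e-01  1.04700e-01  1.26400e-01  2.23000e-01  2.99324e+01
  2.50000e-03 -9.00000e-04  3.60000e-03] 7.184432483687603
[[-0.7, 0.0], [1.7, 1.9], [-0.9, -0.1], [-0.3, 0.5], [1.2, -0.1], [-0.2, -0.3], [-0.2, -0.1], [-0.5, -0.6], [1.1, -1.7], [-0.1, 0.0], [-0.2, -0.2], [0.4, 1.0], [-0.2, -0.6], [-0.2, 0.7], [0.4, -0.5], [0.0, -0.2], [-0.5, 0.3], [0.3, -0.4], [0.7, 0.7], [-0.5, 0.1]]
```

View pics/ov.png

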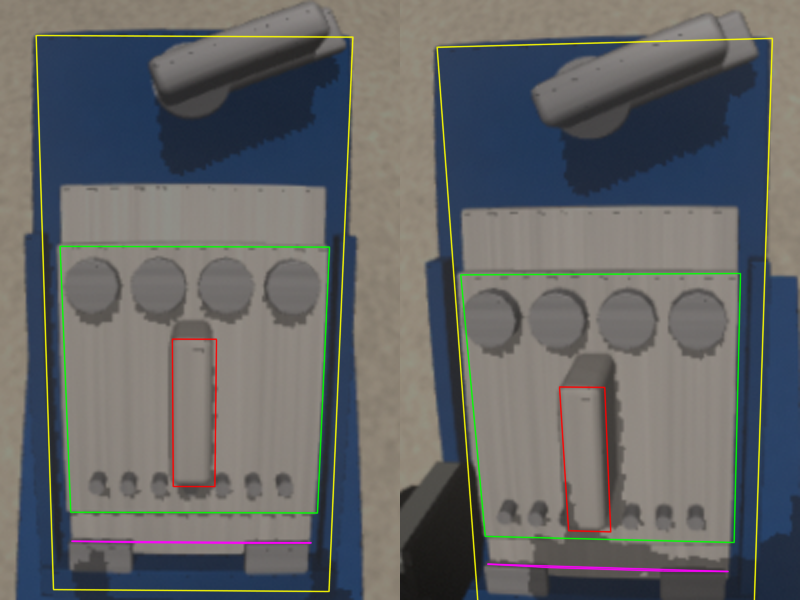

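```bash
cat >> h.py <<'E'
p0=np.array([.5610,.1047,.1264]); M=Rt(.223,29.93)
def TQ(s,yaw=0):
    A=M@R.from_euler('z',yaw).as_matrix(); return quat(np.c_[np.cross(s*A[:,1],-A[:,2]),s*A[:,1],-A[:,2]])
def tw(*l): return p0+M@np.array(l)
def loc(): return M.T@(get_state()["ee_pos"]-p0)
def F(): return M.T@get_state()["force"]
def rep(m=""):
    s=get_state(); print(m,round(s["clock"],2),"loc",np.round(loc()*1000,1),"F",np.round(F(),1),"q",np.round(s["qpos"],2),"op",round(s["opening"],3),round(float(s["gripper_force"]),1))
E
python3 - <<'E'
from fit import *
from h import *
pf=s.x
def rb(x):
    o=[]
    for k,(a,b) in enumerate((((305,81),(386,47.5)),((245,124),(334,84)))):
        d=np.array([-np.cos(x[0]),-np.sin(x[0])])
        L=[(116+x[1]+t*d[0],x[2]+t*d[1],48.5+x[3]) for t in (-12,46)]
        o.append(proj("wrist",W(pf,L),V[k][0],cp)-[a,b])
    return np.concatenate(o).ravel()
b=least_squares(rb,[1.9,0,0,0]); print("button",b.x,b.cost,np.round(b.fun,1))
q=r.ik(tw(.0025,-.001,.09),TQ(-1,.0036)); print(q)
q2=r.ik(tw(.0025,-.001,.025),TQ(-1,.0036)); print(q2)
E
```

```text
button [ 1.99920865 -0.40593946  0.02687606  0.23001986] 1.6141866099062843 [-1.  -0.8 -0.3 -0.3  0.7  0.8  0.5  0.1]
[ 0.07550187  0.61125304 -0.53840737  2.24519943  2.07660024  0.38595355
  2.625227  ]
[ 0.18237233  0.82381332 -0.77391351  2.19791889  2.05451067  0.62986799
  2.7123541 ]
```

```bash
python3 - <<'E'
from h import *
r.movej(r.ik(tw(.0025,-.001,.09),TQ(-1,.0036))); rep("pre")
r.move_straight(tw(.0025,-.001,.025),speed=.08); rep("down")
hand.close(f_grip=70); rep("closed")
r.move_straight(tw(.0025,-.001,.026),speed=.03); rep("lift1")
r.move_straight(tw(.0225,-.001,.0265),speed=.05); rep("slid")
r.move_straight(tw(.0225,-.001,.045),speed=.05); rep("lift2")
E
```

```text
pre 5.76 loc [ 2.6 -1.5 90. ] F [ 0.1 -0.   0.5] q [ 0.08  0.61 -0.54  2.24  2.08  0.38  2.63] op 1.0 0.0
down 6.72 loc [ 2.7 -1.  25.4] F [ 0.   0.2 -0.3] q [ 0.09  0.78 -0.59  2.2   2.19  0.51  2.56] op 1.0 0.0
closed 7.38 loc [ 2.5 -1.  25.2] F [-0.6 -1.   6.3] q [ 0.09  0.78 -0.59  2.2   2.19  0.51  2.56] op 0.158 69.2
lift1 7.62 loc [ 2.3 -1.  26. ] F [-1.2  0.3 -2.8] q [ 0.09  0.78 -0.59  2.2   2.19  0.51  2.56] op 0.157 68.1
slid 8.18 loc [22.2 -0.9 26.5] F [-1.8  0.4 -3.4] q [ 0.06  0.75 -0.53  2.14  2.12  0.43  2.63] op 0.159 68.1
lift2 8.69 loc [22.7 -1.  45.2] F [-1.8 -0.3 -2.8] q [ 0.05  0.71 -0.51  2.15  2.08  0.4   2.65] op 0.152 68.1
```

```bash
python3 - <<'E'
from h import *
r.move_straight(tw(.018,-.0005,.12),speed=.1); rep("up")
q=get_state()["qpos"].copy(); q[6]-=np.pi; r.movej(q); rep("turned")
r.move_straight(tw(.018,0,.12),speed=.03,rot=TQ(1,0)); rep("align")
r.move_straight(tw(.018,0,.045),speed=.1); rep("low"); 
r.move_straight(tw(.018,0,.028),speed=.04); r.dwell(.2); rep("lower")
t=toolT(); im=optics.get_image("wrist"); cv2.imwrite("pics/w3.png",im[:,:,::-1])
im=optics.get_image("side");cv2.imwrite("pics/s3.png",cv2.resize(im[190:310,240:400],(800,600),interpolation=cv2.INTER_CUBIC)[:,:,::-1])
E
```

```text
up 9.59 loc [ 17.9  -0.4 119.7] F [-2.7  0.1 -3.1] q [-0.03  0.51 -0.35  2.2   1.93  0.21  2.76] op 0.158 68.2
turned 12.35 loc [ 17.9  -0.4 119.7] F [-1.   0.7 -3.1] q [-0.03  0.51 -0.35  2.2   1.93  0.21 -0.38] op 0.154 68.2
align 12.6 loc [ 18.   0. 120.] F [-1.3 -0.3 -2.9] q [-0.03  0.51 -0.35  2.2   1.93  0.21 -0.38] op 0.157 68.2
low 13.5 loc [18.2  0.  45.5] F [-2.6 -0.4 -2.9] q [ 0.05  0.71 -0.51  2.17  2.12  0.41 -0.53] op 0.152 68.2
lower 14.28 loc [18.1  0.  28.1] F [-2.4 -0.2 -3. ] q [ 0.05  0.75 -0.53  2.15  2.14  0.44 -0.54] op 0.156 68.2
```

View pics/s3.png

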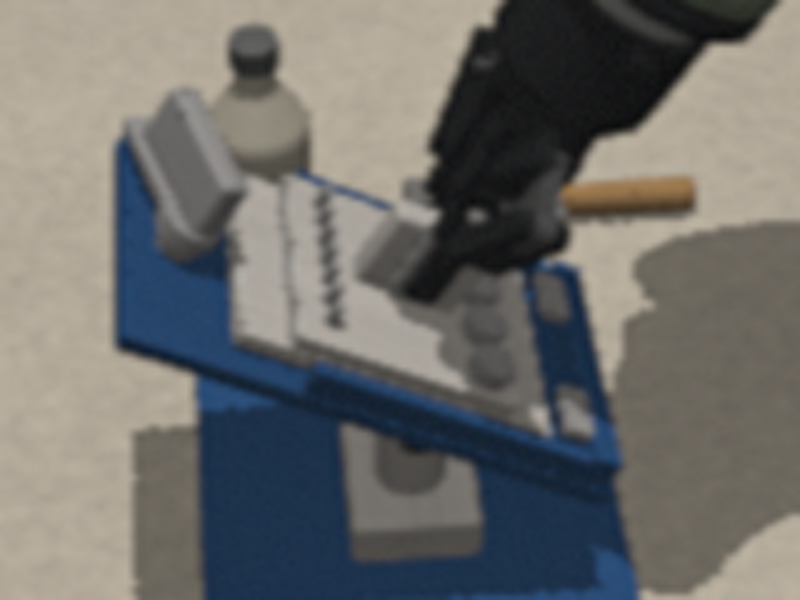

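The carrier is turned, with its caps at (490,330) near the lips and its pins upslope. It lies between the walls and its lower edge is clear of the lips. Next: lower to light contact, slide, then a force-guarded push.

```bash
python3 - <<'E'
from h import *
z=.028; 
while z>.0225:
    z-=.0005; r.move_straight(tw(.018,0,z),speed=.02); r.dwell(.05)
    if F()[2]>0.5: break
rep(f"contact z={z}")
z+=.0007
r.move_straight(tw(.018,0,z),speed=.02)
x=.018
while x>-.008:
    x-=.004 if x>.006 else .001
    r.move_straight(tw(x,0,z),speed=.03); r.dwell(.04)
    f=F(); 
    if f[0]>5 or abs(f[1])>12 or abs(f[2])>15: break
rep(f"slide x={x}")
E
```

```text
contact z=0.024999999999999998 16.18 loc [17.9  0.1 25.2] F [-3.8  0.8  4.1] q [ 0.06  0.76 -0.53  2.15  2.15  0.44 -0.55] op 0.153 69.4
slide x=-1.734723475976807e-18 19.15 loc [ 0.7  0.  25.8] F [5.6 0.2 0.4] q [ 0.08  0.78 -0.59  2.21  2.21  0.52 -0.61] op 0.156 68.7
```

```bash
python3 - <<'E'
from h import *
x=0
while x>-.006 and F()[0]<14:
    x-=.0005; r.move_straight(tw(x,0,.0255),speed=.02); r.dwell(.05)
rep(f"push x={x}")
r.move_straight(tw(x,0,.0248),speed=.02); rep("seat")
hand.ungrasp(); rep("open")
r.move_straight(tw(.0,0,.10),speed=.12); 
r.move_straight(tw(.0,0,.16),speed=.15); r.dwell(.2)
rep("up"); t=toolT(); im=optics.get_image("wrist"); cv2.imwrite("pics/w4.png",im[:,:,::-1]); np.save("t4.npy",t)
cp=optics.camera_params("wrist")
Pw=lambda L: proj("wrist",np.array([tw(*(np.array(l)/1000)) for l in L]),t,cp)
b=im[:,:,::-1].copy()
G=lambda L,c: cv2.polylines(b,[(Pw(L)*8+4).astype(int)],True,c,1,cv2.LINE_AA,3)
G([(-63,49,17.5),(-63,-49,17.5)],(255,0,255)); G([(53,50,16),(53,-50,16),(-53,-50,16),(-53,50,16)],(0,255,0)); G([(75,50,8),(75,-50,8)],(0,255,0))
G([(x,y,58) for x,y in((25,7),(25,-7),(-25,-7),(-25,7))],(0,0,255))
u=Pw([(0,0,10)])[0].astype(int); print(u)
x0=max(0,u[0]-130);y0=max(0,min(480-260,u[1]-130))
cv2.imwrite("pics/o4.png",cv2.resize(b[y0:y0+260,x0:x0+260],(600,600),interpolation=cv2.INTER_CUBIC)); print(x0,y0)
E
```

```text
push x=-0.0015 20.05 loc [ 0.6 -0.  25.8] F [14.4 -0.5  4.6] q [ 0.09  0.78 -0.59  2.21  2.21  0.52 -0.61] op 0.15 69.5
seat 20.3 loc [ 0.7  0.  25.2] F [14.6 -0.2  9.3] q [ 0.09  0.78 -0.59  2.21  2.21  0.53 -0.61] op 0.155 70.1
open 20.99 loc [-1.5 -0.  24.8] F [0.8 0.6 1. ] q [ 0.09  0.78 -0.59  2.21  2.21  0.52 -0.61] op 1.0 0.0
up 22.52 loc [-5.000e-01 -1.000e-01  1.591e+02] F [-0.7  0.4 -0.1] q [-0.06  0.41 -0.29  2.27  1.86  0.16 -0.32] op 1.001 0.0
[319 230]
189 100
```

View pics/o4.png

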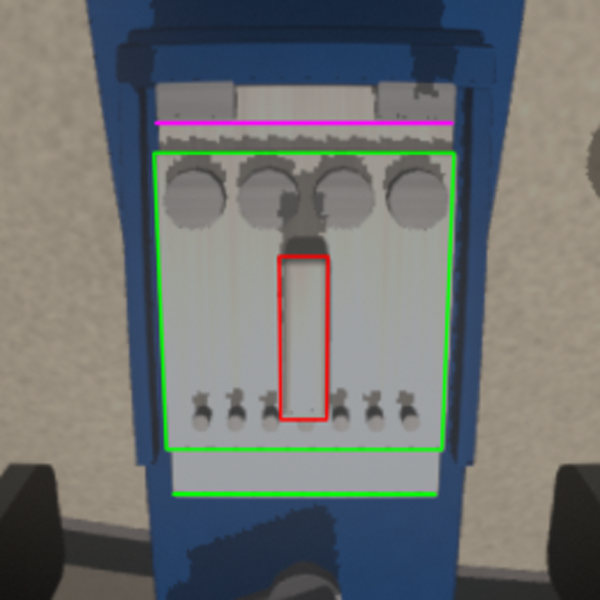

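The picture shows the carrier matching the home overlay to about 1 px, with the caps end under both lips. The button comes next: grip its fin on the axis and turn with joint 7.

```bash
python3 - <<'E'
from h import *
for s in (1,-1):
  for a in (2.0,1.0,0):
    for z in (.1,.024):
        q=r.ik(tw(.1158,0,z),TQ(s,a)); print(s,a,z,None if q is None else np.round(q,2))
E
```

```text
1 2.0 0.1 [-0.36  0.56  0.19  1.87 -0.49  0.22 -2.26]
1 2.0 0.024 [ 0.31  0.93 -1.13  1.81  1.54  0.85  2.26]
1 1.0 0.1 [ 0.41  0.86 -1.35  1.85  1.43  1.    1.32]
1 1.0 0.024 [ 0.31  0.93 -1.13  1.81  1.54  0.85  1.26]
1 0 0.1 [ 0.26  0.68 -0.91  1.85  1.26  0.63  0.41]
1 0 0.024 [ 0.13  0.78 -0.69  1.81  1.4   0.49  0.28]
-1 2.0 0.1 [ 0.14  0.61 -0.66  1.85  1.11  0.47 -0.63]
-1 2.0 0.024 [-0.02  0.73 -0.41  1.82  1.25  0.3  -0.76]
-1 1.0 0.1 [-0.08  0.56 -0.27  1.86  0.69  0.27 -1.25]
-1 1.0 0.024 [-0.03  0.72 -0.38  1.82  1.23  0.28 -1.75]
-1 0 0.1 [-0.23  0.55 -0.03  1.86  0.13  0.2  -1.72]
-1 0 0.024 [-0.23  0.7  -0.03  1.82  0.3   0.1  -1.88]
```

```bash
python3 - <<'E'
from h import *
q=r.ik(tw(.1158,0,.1),TQ(1,0)); q[6]+=2.0; assert q[6]<2.7
r.movej(q); rep("pre")
r.move_straight(tw(.1158,0,.1),speed=.1,rot=TQ(1,2.0))
r.move_straight(tw(.1158,0,.06),speed=.1); rep("mid")
r.move_straight(tw(.1158,0,.0245),speed=.06); rep("down")
hand.close(f_grip=90); r.dwell(.1); rep("closed"); print(M.T@get_state()["moment"])
E
```

```text
pre 24.98 loc [115.8   0.  100. ] F [ 0.1 -0.1 -0.8] q [ 0.26  0.68 -0.91  1.85  1.26  0.63  2.41] op 1.001 0.0
mid 25.78 loc [115.8   0.2  60.3] F [0.6 0.3 0.3] q [ 0.22  0.75 -0.86  1.83  1.36  0.6   2.33] op 0.996 0.0
down 26.52 loc [1.158e+02 1.000e-01 2.460e+01] F [-0.   0.1  0.2] q [ 0.19  0.81 -0.82  1.81  1.45  0.59  2.27] op 1.0 0.0
closed 27.28 loc [1.159e+02 1.000e-01 2.480e+01] F [-0.3  0.2  6. ] q [ 0.19  0.81 -0.82  1.81  1.45  0.59  2.27] op 0.152 87.3
[-0.06754888  0.65941814 -0.06213309]
```

```bash
python3 - <<'E'
from h import *
q=get_state()["qpos"].copy(); q0=q[6]; mz=lambda:(M.T@get_state()["moment"])[2]
for d in (.5,1.0,1.5,1.85):
    q[6]=q0-d; r.movej(q); rep(d); print(round(mz(),2))
    assert abs(mz())<1.2 and np.abs(F()).max()<30
d=1.85
while d<2.15 and abs(mz())<.8:
    d+=.02; q[6]=q0-d; r.movej(q); r.dwell(.05); print(round(d,2),round(mz(),2),round(get_state()["qpos"][6]-q0,3))
rep("end")
E
```

```text
0.5 27.85 loc [1.161e+02 1.000e-01 2.480e+01] F [ 1.4 -0.2  0.7] q [ 0.19  0.81 -0.82  1.81  1.45  0.59  1.77] op 0.148 87.8
-0.15
1.0 28.42 loc [116.3   0.   24.8] F [ 4.8 -1.3 -1.3] q [ 0.19  0.81 -0.82  1.81  1.45  0.59  1.27] op 0.143 87.7
-0.16
1.5 28.98 loc [116.4  -0.2  24.8] F [ 5.9 -0.8 -2.9] q [ 0.19  0.81 -0.82  1.81  1.45  0.59  0.77] op 0.146 87.7
-0.21
1.85 29.43 loc [116.4  -0.3  24.8] F [ 6.7 -1.5 -1.7] q [ 0.19  0.81 -0.82  1.81  1.45  0.59  0.42] op 0.148 87.7
-0.11
1.87 -0.07 -1.867
1.89 -0.03 -1.887
1.91 -0.08 -1.907
1.93 -0.08 -1.927
1.95 -0.11 -1.947
1.97 -0.07 -1.967
1.99 -0.09 -1.987
2.01 0.68 -2.006
2.03 1.6 -2.026
end 32.12 loc [116.5  -0.3  24.8] F [ 6.6 -3.1 -1.8] q [ 0.19  0.81 -0.82  1.81  1.45  0.59  0.24] op 0.151 88.9
```

```bash
python3 - <<'E'
from h import *
q=get_state()["qpos"].copy(); q[6]+=.015; r.movej(q)
hand.ungrasp(); rep("open")
l=loc(); r.move_straight(tw(l[0],l[1],.09),speed=.1); 
r.move_straight(tw(.06,0,.2),speed=.2); r.dwell(.2); rep("up")
t=toolT(); im=optics.get_image("wrist"); cp=optics.camera_params("wrist")
Pw=lambda L: proj("wrist",np.array([tw(*(np.array(l)/1000)) for l in L]),t,cp)
b=im[:,:,::-1].copy()
G=lambda L,c: cv2.polylines(b,[(Pw(L)*8+4).astype(int)],True,c,1,cv2.LINE_AA,3)
G([(53,50,16),(53,-50,16),(-53,-50,16),(-53,50,16)],(0,255,0))
G([(129,7,48.5),(129,-7,48.5),(69,-7,48.5),(69,7,48.5)],(0,0,255)); G([(58,9,18.5),(58,-9,18.5)],(255,0,255))
G([(-63,49,17.5),(-63,-49,17.5)],(255,0,255))
u=Pw([(40,0,10)])[0].astype(int);x0=max(0,u[0]-120);y0=max(0,min(220,u[1]-130))
cv2.imwrite("pics/o5.png",cv2.resize(b[y0:y0+260,x0:x0+240],(554,600),interpolation=cv2.INTER_CUBIC)); print(x0,y0)
E
```

```text
open 33.08 loc [116.4  -0.3  24.8] F [-0.7  0.5  0.6] q [ 0.19  0.81 -0.82  1.81  1.45  0.59  0.26] op 0.998 0.0
up 34.84 loc [ 60.    0.2 199.3] F [-0.2 -0.5 -0.3] q [ 0.41  0.46 -1.03  2.04  1.09  0.58  0.45] op 0.998 0.0
199 67
```

View pics/o5.png

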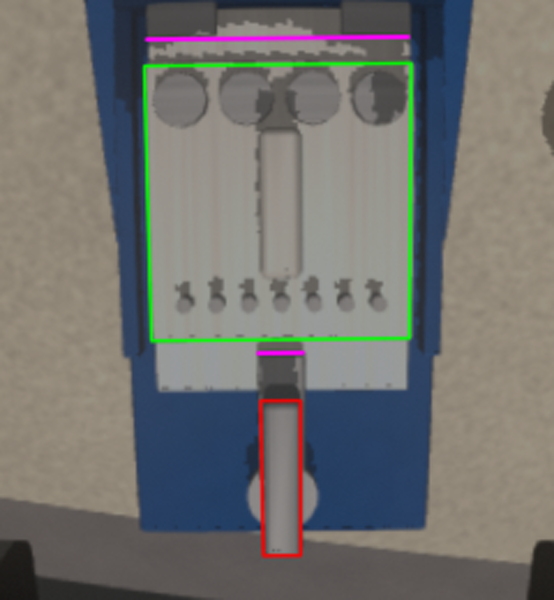

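The picture shows the button fin on the closed overlay at (280,478), its bar over the upper rail and the carrier still home. Handing in.

```bash
python3 -c "
from workcell import *
print(order.close_job())"
```

```text
the job is handed in; nothing more can be done
None
```

The job is handed in: the carrier is turned with its caps at the bottom and pushed fully home under both lips, the turnbutton is closed against its stop over the upper rail, and I did not touch the dish, bottle or brush. The last wrist picture confirmed the carrier and button positions; the hand-in returned no verdict.

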